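# Unclip the heel-tip cases and stack them for stock-taking

### The arm

A 6-joint arm with a two-finger parallel gripper is mounted at the origin on the work surface. World frame = base frame: x ahead of the robot, y to its left, z up, the work surface at z = 0. Lengths are in m, angles in rad, forces in N, time in s.
With the tool pointing down it reaches from about 0.375 to 0.825 m from the base axis. Payload 5.5 kg.
Tool frame: the origin (TCP) lies at the very end of the fingers, on their centre line; the grasp point (between the pads) lies manip.grasp_offset behind it (manip.grasp_offset is the distance from the TCP to the grasp point, in m); z points along the fingers, y is the line along which they close (so a half turn about z gives the same grasp; the last joint's range is limited). The gripper opens to 85 mm and grips with 20 to 120 N. Pads are 22 mm wide; open, the fingers measure 114 mm over their backs; the gripper's body (76 mm by 85 mm) begins 54 mm behind the grasp point. The pads swing forward as they close: fully open they stand 13 mm farther back than shut.
Start: joints at [1.291, 0.314, -0.047, 1.21, 0, 1.571], TCP at [0.166, 0.577, 0.206] pointing down, gripper open.
Joint ranges: [-2.67, 2.67], [-0.69, 1.73], [-1.03, 1.25], [-2.08, 2.16], [-1.42, 1.45], [-3.14, 3.14]. Speed limits (rad/s): [2.39, 2.39, 3.01, 3.14, 3.14, 3.14].

### API

Orientations are given as a unit quaternion [x, y, z, w].
In Python, from rig import manip gives the robot as it stands.
- The arm moves only by the tool arm_command, never from a script. Its argument "commands" is a list of rows, each a list of 7 numbers: the opening, from 0 (shut) to 1 (fully open), then the shift along the tool's x, y, z in cm, then the turn, a rotation vector about the tool's x, y, z in degrees. A call has 1 to 12 rows; each row shifts and turns the commanded pose from where the row before left it, along the tool's axes as they then stand; what a row does not reach is not made up. A row lasts 1/8 s, in which the tool goes at most 62.5 mm and 10.7 degrees, less where a joint would pass 70% of its speed; a pose out of reach is approached as far as the arm can. A call is refused whole if a number of a shift passes 6.25 or a number of a turn 10.7, either way. A call with a gripper value outside its range is refused whole. The fingers move at their own pace and stop on an object; "force" is the grip in N (left out, the last holds). Time passes only in rows, so rows that do not move let the fingers close. It gives the time, the measured TCP pose, the force, the opening and the grip force at its end, in the units of the state.
- manip.read_state(): the state, without advancing time (a new reading comes with each control period).
- manip.capture(name): name is "scene" or "top" or "wrist"; returns a dict with "img" (420x560x3 uint8, blue, green, red), "fx", "fy", "cx", "cy" (pixels), "rvec" (rotation vector, rad) and "tvec" (3), from world to camera coordinates, as OpenCV has them; the wrist camera has in their place "hand_eye" (4x4, takes a point from camera to tool coordinates, whose origin is the TCP and whose axes are the flange's). Camera axes: x right, y down, z forward; pixel columns grow to the right and rows downward; lengths in m; the calibration is good to about 2 mm. A picture is of the moment at which its call begins: read the wrist's pose just before it. There is no depth.
- manip.sign_off(): hands the job in; it is judged then, once.
The state is a dict: "time_s": time; "q": joint angles; "joint_vel": joint speeds; "joint_efforts": joint torques, N m; "position": TCP position; "tool_rot": TCP orientation; "contact_force": force on the tool from outside, world axes, zero at the start; "wrist_torque": the same for the moment, N m; "finger_gap": finger opening in m; "grasp_force": force on a finger pad.
Only numpy, scipy, OpenCV 4.12 (cv2) and the standard library are available. Lean on these libraries where they do the work, as an engineer would, in place of code of your own. Each camera call takes 0.05 s, during which the arm holds its last target. There are 200 camera calls.

### The job

Stock-taking at the shoe-repair bench: pull every steel case up out of its spring clips in the two docks and stack them all upright in one neat, square column in the middle of the dark wooden plinth, their long sides in line with the plinth's long sides. When all the cases are stacked, lay the flat cardboard carton squarely on top of the column, long side the same way, and leave the brush, jar and mug where they stand.

Things in the scene. Friction and masses are not known exactly. Their poses are not given: they have to be found in the camera images.
- case_a: one of up to four identical closed steel cases, 46 mm (its x) by 60 mm (its y) by 34 mm high, about 120 g, flat top and bottom, a snap rib across each 60 mm end (3.5 mm proud, 14 mm above the bottom; 67 mm over the ribs). Origin: centre of the underside, z up. Starts upright in a dock bay, held down by two sprung balls; not there (None) in some starts
- case_b: one of up to four identical closed steel cases, 46 mm (its x) by 60 mm (its y) by 34 mm high, about 120 g, flat top and bottom, a snap rib across each 60 mm end (3.5 mm proud, 14 mm above the bottom; 67 mm over the ribs). Origin: centre of the underside, z up. Starts upright in a dock bay, held down by two sprung balls; not there (None) in some starts
- case_c: one of up to four identical closed steel cases, 46 mm (its x) by 60 mm (its y) by 34 mm high, about 120 g, flat top and bottom, a snap rib across each 60 mm end (3.5 mm proud, 14 mm above the bottom; 67 mm over the ribs). Origin: centre of the underside, z up. Starts upright in a dock bay, held down by two sprung balls; not there (None) in some starts
- case_d: one of up to four identical closed steel cases, 46 mm (its x) by 60 mm (its y) by 34 mm high, about 120 g, flat top and bottom, a snap rib across each 60 mm end (3.5 mm proud, 14 mm above the bottom; 67 mm over the ribs). Origin: centre of the underside, z up. Starts upright in a dock bay, held down by two sprung balls; not there (None) in some starts
- dock_left: left-hand (+y) fixed dock: plywood base 40 mm (x) by 214 mm (y), 10 mm thick, three steel posts 42 mm high at y = -95, 0 and 95 mm, two bays between them at y = -47.5 and 47.5 mm. Cheeks on the posts, 58 mm over their outsides in x, cover only the last 2.5 mm of a case at each end; between them a case's 46 mm sides stand free to grip. Origin: centre of its underside
- dock_right: right-hand (-y) fixed dock: plywood base 40 mm (x) by 214 mm (y), 10 mm thick, three steel posts 42 mm high at y = -95, 0 and 95 mm, two bays between them at y = -47.5 and 47.5 mm. Cheeks on the posts, 58 mm over their outsides in x, cover only the last 2.5 mm of a case at each end; between them a case's 46 mm sides stand free to grip. Origin: centre of its underside
- dock_left_bay0 (a point): left dock, floor of the dock's bay, 10 mm above the bench, centred under the case that sits there with its x and y along the dock's; axes as the dock's. The balls in the posts bear on the case's ribs: it comes out straight up, with a pull of about 12 N over the first 6 mm, then the balls let go and it slides free and is clear of the dock after 33 mm
- dock_left_bay1 (a point): left dock, floor of the dock's bay, 10 mm above the bench, centred under the case that sits there with its x and y along the dock's; axes as the dock's. The balls in the posts bear on the case's ribs: it comes out straight up, with a pull of about 12 N over the first 6 mm, then the balls let go and it slides free and is clear of the dock after 33 mm
- dock_right_bay0 (a point): right dock, floor of the dock's bay, 10 mm above the bench, centred under the case that sits there with its x and y along the dock's; axes as the dock's. The balls in the posts bear on the case's ribs: it comes out straight up, with a pull of about 12 N over the first 6 mm, then the balls let go and it slides free and is clear of the dock after 33 mm
- dock_right_bay1 (a point): right dock, floor of the dock's bay, 10 mm above the bench, centred under the case that sits there with its x and y along the dock's; axes as the dock's. The balls in the posts bear on the case's ribs: it comes out straight up, with a pull of about 12 N over the first 6 mm, then the balls let go and it slides free and is clear of the dock after 33 mm
- plinth: fixed dark wooden plinth, a flat block 78 mm (x) by 104 mm (y) by 16 mm high, lying between the docks on the bench; origin: centre of its underside, its top 16 mm above that; its long sides run along its y
- carton: flat closed cardboard carton of laces, 58 mm (x) by 84 mm (y) by 26 mm high, about 90 g, with a paper band round its middle, lying on the bench in front of the robot; origin: centre of its underside
- brush: bystander: a shoe brush lying on the bench beyond the docks, 190 mm long; leave it alone
- jar: bystander: an amber glass jar 60 mm across and 80 mm high beyond the docks; origin: centre of its underside; leave it alone
- mug: bystander: a white mug 76 mm across and 85 mm high beyond the docks; origin: centre of its underside; leave it alone
Not all that is in view belongs to the job. What is shaped like the case_a but red is not meant.

How it is judged:
By the outcome, as a careful person would: the job done as asked, in the order asked, and still so for the second after the job is handed in, with the robot touching nothing.
Of case_a, case_b, case_c, case_d only 3 to 4 are there at a start; the rules pass over those that are not, and their reading is None.
At some moment in a run one of carton may be knocked a few centimetres aside while the robot is not near it.
Once in a run the grip may slacken for a moment while it holds something.
It also fails if it takes over 208 s, if anything falls off the work surface, if the arm or the gripper's body presses on something with over 40 N, if the wrist force passes 120 N, or if a joint passes its speed limit or range.

## Working session

There is one attempt and no reset: what is moved stays moved. The work goes in short steps, Python scripts to look and compute and a tool call to move; the robot and the scene stay as the last step left them, time stands still between calls to the robot, and variables do not carry over. Pictures are saved under pics/ and viewed, at most 14 in all, crops included, and the job is handed in when it is done.

Besides the shell and the picture viewer there is one more tool, called after "Call:" as name([rows], argument=value, ...), one row to a line, values as JSON. arm_command: Moves the arm, as the interface text tells. Its arguments: {"type":"object","properties":{"commands":{"type":"array","items":{"type":"array","items":{"type":"number"}}},"force":{"type":"number"}},"required":["commands"]}

```bash
ls; mkdir -p pics
python3 - <<'E'
from rig import manip
import cv2
s=manip.read_state();print(s,manip.grasp_offset)
for n in("scene","top"):
    c=manip.capture(n);cv2.imwrite(f"pics/{n}0.png",c["img"]);print(n,{k:v for k,v in c.items() if k!="img"})
print(manip.capture("wrist")["hand_eye"])
E
```

```text
pics
{'time_s': 0.0, 'q': array([ 1.29099450e+00,  3.14224349e-01, -4.80646951e-02,  1.21020211e+00,
        2.50016027e-05,  1.57076552e+00]), 'joint_vel': array([ 0.00158948, -0.00128766,  0.00035339,  0.00077938,  0.00110753,
       -0.00012897]), 'joint_efforts': array([-9.84284161e-04, -5.39591074e+01,  3.39750767e+01,  1.92835025e-02,
       -1.02292547e-04, -5.20207077e-07]), 'position': array([0.16552039, 0.57607643, 0.20474191]), 'tool_rot': array([ 1.39429701e-01,  9.90231609e-01, -8.37390750e-04, -1.30559390e-04]), 'contact_force': array([0.29264247, 0.43376796, 0.10074304]), 'wrist_torque': array([-0.05362746,  0.02253988, -0.04677161]), 'grasp_force': 0.0, 'finger_gap': 0.08531976091059934} 0.0187
scene {'fx': 486.11856175772823, 'fy': 486.11856175772823, 'cx': 291.512061347624, 'cy': 205.40790742223513, 'rvec': array([ 1.07774069,  2.57019738, -0.84163329]), 'tvec': array([ 0.39043298, -0.3191032 ,  1.63600482])}
top {'fx': 392.52914319520164, 'fy': 392.52914319520164, 'cx': 278.18565994207637, 'cy': 211.84233220330233, 'rvec': array([ 2.16524897, -2.21080349,  0.05812588]), 'tvec': array([0.03187557, 0.5871714 , 1.05830155])}
[[-6.97763947e-04 -9.63876102e-01 -2.66350093e-01  6.77851345e-02]
 [ 9.99999710e-01 -5.91238325e-04 -4.80132184e-04  5.08395441e-04]
 [ 3.05311555e-04 -2.66350351e-01  9.63876235e-01 -1.68277000e-01]
 [ 0.00000000e+00  0.00000000e+00  0.00000000e+00  1.00000000e+00]]
```

View pics/top0.png

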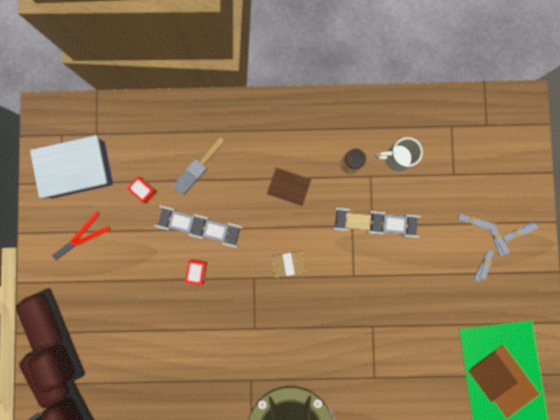

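View pics/scene0.png

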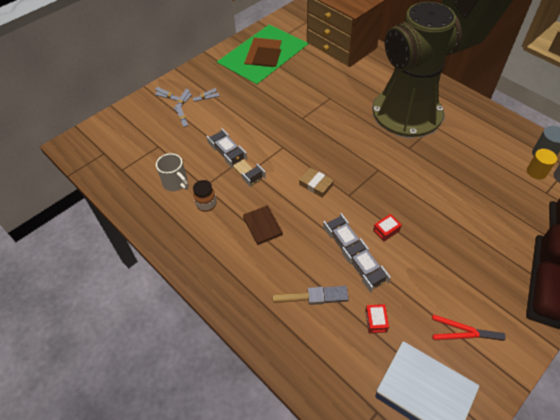

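Candidates (top view): steel, light-topped cases at (181,222) and (215,231) in the left dock and (395,224) in the right one. The red cases at (141,189) and (196,271) are decoys. The inner bay of the right dock at (358,221) is empty. The carton is at (289,263) and the plinth at (289,186). I'll check the choice in a crop and get rough positions.

```bash
cat > h.py <<'E'
from rig import manip
import cv2,numpy as np
from scipy.spatial.transform import Rotation as R
def cam(n):
    s=manip.read_state();c=manip.capture(n)
    K=np.array([[c["fx"],0,c["cx"]],[0,c["fy"],c["cy"]],[0,0,1]])
    if n=="wrist":
        T=np.eye(4);T[:3,:3]=R.from_quat(s["tool_rot"]).as_matrix();T[:3,3]=s["position"];T=T@c["hand_eye"]
    else:
        T=np.eye(4);T[:3,:3]=cv2.Rodrigues(c["rvec"])[0];T[:3,3]=c["tvec"];T=np.linalg.inv(T)
    return c["img"],K,T
def pt(K,T,uv,z):
    uv=np.atleast_2d(np.array(uv,float))
    d=(T[:3,:3]@np.linalg.inv(K)@np.c_[uv,np.ones(len(uv))].T).T
    o=T[:3,3]; return (o+d*((z-o[2])/d[:,2])[:,None])[:,:2]
def proj(K,T,P):
    p=np.linalg.inv(T)@np.r_[P,1];p=K@p[:3];return p[:2]/p[2]
def delta(x,y,z,yaw):
    """shift (cm, tool axes) and turn (deg about tool z) to reach tcp xyz, tool-y direction yaw deg (mod 180)"""
    s=manip.read_state();M=R.from_quat(s["tool_rot"]).as_matrix()
    cur=np.degrees(np.arctan2(M[1,1],M[0,1]));d=(yaw-cur+90)%180-90
    print("shift cm",(M.T@(np.array([x,y,z])-s["position"])*100).round(2),"turn z deg",round(-d,1),"cur yaw",round(cur,1),"rot",R.from_matrix(M).as_rotvec().round(3), "q6",s["q"][5].round(2))
E
python3 - <<'E'
from h import *
im,K,T=cam("top")
for n,uv,z in[("L1",(181,222),.044),("L0",(215,231),.044),("R",(395,224),.044),("plinth",(289,186),.016),("carton",(289,263),.026),("redA",(141,189),.034),("redB",(196,271),.034)]:print(n,pt(K,T,uv,z).round(3))
for a,b in[((165,217),(233,236)),((342,219),(411,227)),((276,179),(303,187))]:
  p=pt(K,T,[a,b],.03);d=p[1]-p[0];print(np.degrees(np.arctan2(d[1],d[0])))
cv2.imwrite("pics/crop.png",cv2.resize(im[140:290,120:430],None,fx=2.5,fy=2.5,interpolation=cv2.INTER_CUBIC))
im,K,T=cam("wrist");print(K,T.round(3))
E
```

```text
L1 [[0.564 0.28 ]]
L0 [[0.538 0.189]]
R [[ 0.547 -0.291]]
plinth [[ 0.658 -0.012]]
carton [[ 0.448 -0.007]]
redA [[0.657 0.391]]
redB [[0.433 0.243]]
-106.72276981202157
-97.82978452198826
-107.84124850847866
[[343.22708524   0.         280.33076095]
 [  0.         343.22708524 212.45346659]
 [  0.           0.           1.        ]] [[ 0.277  0.926  0.256  0.101]
 [ 0.961 -0.266 -0.075  0.596]
 [-0.001  0.266 -0.964  0.373]
 [ 0.     0.     0.     1.   ]]
```

View pics/crop.png

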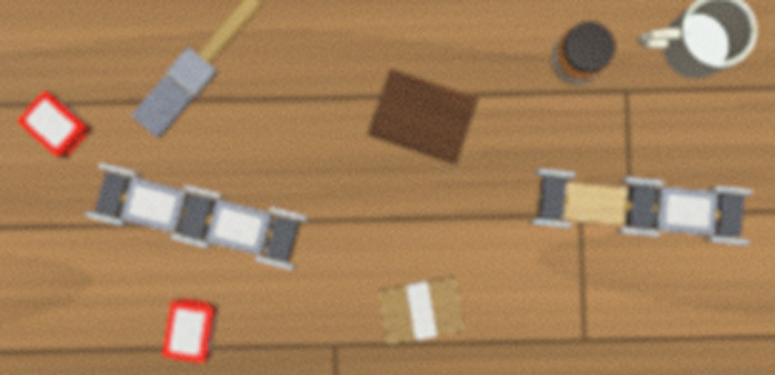

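The crop shows three steel cases, two in the left dock and one in the right dock's outer bay, and both red ones are decoys. I'll move over the left dock.

Call:
arm_command([
  [1,-4.65,-2.07,0.25,0,0,0],
  [1,-4.65,-2.07,0.25,0,0,0],
  [1,-4.65,-2.07,0.25,0,0,0],
  [1,-4.65,-2.07,0.25,0,0,0],
  [1,-4.65,-2.07,0.25,0,0,0],
  [1,-4.65,-2.07,0.25,0,0,0],
  [1,-4.65,-2.07,0.25,0,0,0],
  [1,-4.65,-2.07,0.25,0,0,0],
  [1,-4.65,-2.07,0.25,0,0,0],
  [1,-4.65,-2.07,0.25,0,0,0],
])

```text
time_s: 1.5
position: [0.5566, 0.2481, 0.1805]
tool_rot: [0.139, 0.99, 0.0, 0.0]
contact_force: [0.1, -0.4, 0.4]
finger_gap: 0.0855
grasp_force: 0.0
```

Call:
arm_command([
  [1,0,0,0,0,0,10.1],
  [1,0,0,0,0,0,10.1],
  [1,0,0,0,0,0,10.1],
  [1,0,0,0,0,0,10.1],
  [1,0,0,0,0,0,10.1],
  [1,0,0,0,0,0,10.1],
  [1,0,0,0,0,0,10.1],
  [1,0,0,0,0,0,10.1],
  [1,0,0,0,0,0,10.1],
  [1,0,0,0,0,0,0],
  [1,0,0,0,0,0,0],
])

```text
time_s: 2.88
position: [0.5554, 0.2493, 0.1805]
tool_rot: [0.803, 0.596, -0.0, -0.0]
contact_force: [0.8, -0.1, 0.1]
finger_gap: 0.0853
grasp_force: 0.0
```

Run:
```python
from h import *
im,K,T=cam("wrist");cv2.imwrite("pics/w1.png",im);np.savez("w1",im=im,K=K,T=T)
delta(.556,.25,.18,-16.7)
```

```text
shift cm [0.09 0.04 0.05] turn z deg -0.1 cur yaw -16.8 rot [-2.522 -1.873  0.   ] q6 2.29
```

View pics/w1.png

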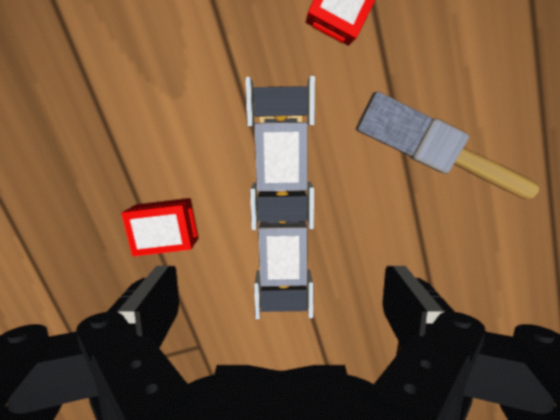

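The wrist view shows both left-dock cases, with label centres near (281,157) and (283,257), lined up with the tool. I'll measure them by their white labels.

```bash
cat >> h.py <<'E'
def rects(mask,K,T,z,amin=400,amax=20000):
    mask=cv2.morphologyEx(mask.astype(np.uint8)*255,cv2.MORPH_OPEN,np.ones((3,3)))
    out=[]
    for c in cv2.findContours(mask,cv2.RETR_EXTERNAL,cv2.CHAIN_APPROX_NONE)[0]:
        if not amin<cv2.contourArea(c)<amax: continue
        w=pt(K,T,c[:,0],z)
        (cx,cy),(a,b),th=cv2.minAreaRect((w*1000).astype(np.float32))
        if a<b: th+=90;a,b=b,a      # th: long side direction
        y=(th+90)%180-90            # fold
        out.append((cx/1000,cy/1000,a,b,th%180))
        m=c[:,0].mean(0)
        print("px",m.round(),"xy",round(cx/1000,4),round(cy/1000,4),"size",round(a,1),round(b,1),"long dir",round(th%180,1))
    return out
def white(im):
    hsv=cv2.cvtColor(im,cv2.COLOR_BGR2HSV);return (hsv[...,1]<25)&(hsv[...,2]>195)
E
python3 - <<'E'
from h import *
d=np.load("w1.npz");im,K,T=d["im"],d["K"],d["T"]
r=rects(white(im),K,T,.044)
hsv=cv2.cvtColor(im,cv2.COLOR_BGR2HSV);print(hsv[157,281],hsv[130,263],hsv[100,281],hsv[100,200],hsv[257,265])
case=(hsv[...,2]>110)&(hsv[...,1]<90);case[:, :240]=0;case[:,320:]=0
rects(case,K,T,.044)
E
```

```text
px [283. 257.] xy 0.5395 0.19 size 44.6 31.1 long dir 74.0
px [156. 231.] xy 0.4335 0.25 size 40.9 27.4 long dir 170.1
px [281. 157.] xy 0.5652 0.282 size 44.7 30.4 long dir 74.0
px [343.   7.] xy 0.6451 0.3785 size 30.7 14.9 long dir 163.2
[ 15   2 233] [111  29 175] [108  44  87] [ 15 148 174] [112  28 175]
px [291. 241.] xy 0.5476 0.2086 size 98.3 51.4 long dir 72.2
px [273. 170.] xy 0.5576 0.2647 size 97.6 51.9 long dir 73.2
```

Run:
```python
from h import *
delta(.5395,.190,.015,-15.8)
```

```text
shift cm [-6.13  0.19 16.55] turn z deg -1.0 cur yaw -16.8 rot [-2.522 -1.873  0.   ] q6 2.29
```

Call:
arm_command([
  [1,-3.05,0.1,2.5,0,0,0],
  [1,-3.05,0.1,2.5,0,0,0],
  [1,0,0,0,0,0,-1.0],
  [1,0,0,2.5,0,0,0],
  [1,0,0,2.5,0,0,0],
  [1,0,0,2.5,0,0,0],
  [1,0,0,2.0,0,0,0],
  [1,0,0,2.0,0,0,0],
  [1,0,0,0,0,0,0],
  [1,0,0,0,0,0,0],
])

```text
time_s: 4.18
position: [0.5406, 0.1911, 0.0167]
tool_rot: [0.798, 0.603, 0.001, 0.0]
contact_force: [-0.5, 0.5, 0.3]
finger_gap: 0.0854
grasp_force: 0.0
```

Run:
```python
from h import *
delta(.5395,.190,.015,-15.8);print(manip.read_state()["contact_force"])
```

```text
shift cm [-0.13 -0.07  0.17] turn z deg -0.1 cur yaw -15.9 rot [2.507e+00 1.893e+00 2.000e-03] q6 2.19
[-0.52311739  0.52890257  0.25957508]
```

Call:
arm_command([
  [1,-0.1,-0.05,0.15,0,0,0],
  [0,0,0,0,0,0,0],
  [0,0,0,0,0,0,0],
  [0,0,0,0,0,0,0],
  [0,0,0,0,0,0,0],
  [0,0,0,0,0,0,0],
  [0,0,0,0,0,0,0],
  [0,0,0,0,0,0,0],
], force=80)

```text
time_s: 5.18
position: [0.5391, 0.1896, 0.0153]
tool_rot: [0.798, 0.602, 0.0, 0.0]
contact_force: [-4.2, -1.1, 9.0]
finger_gap: 0.0406
grasp_force: 79.4
```

Call:
arm_command([
  [0,0,0,-0.3,0,0,0],
  [0,0,0,-0.3,0,0,0],
  [0,0,0,-0.4,0,0,0],
  [0,0,0,-0.6,0,0,0],
  [0,0,0,-1.0,0,0,0],
  [0,0,0,-1.5,0,0,0],
  [0,0,0,-2.0,0,0,0],
  [0,0,0,-2.5,0,0,0],
  [0,0,0,-2.5,0,0,0],
  [0,0,0,-2.0,0,0,0],
  [0,0,0,0,0,0,0],
])

```text
time_s: 6.55
position: [0.5407, 0.1902, 0.1481]
tool_rot: [0.798, 0.602, 0.002, 0.001]
contact_force: [0.9, 0.5, -1.9]
finger_gap: 0.0388
grasp_force: 93.8
```

Run:
```python
from h import *
delta(.60,-.02,.15,-17)
```

```text
shift cm [-18.59  11.47  -0.2 ] turn z deg 1.1 cur yaw -15.9 rot [2.507 1.891 0.008] q6 2.19
```

Run:
```python
from h import *
delta(.68,.085,.16,-17)
```

```text
shift cm [-6.29 16.29 -1.14] turn z deg 1.1 cur yaw -15.9 rot [2.507 1.891 0.008] q6 2.19
```

Call:
arm_command([
  [0,-1.2,3.2,-0.2,0,0,0],
  [0,-1.3,3.3,-0.2,0,0,0],
  [0,-1.3,3.3,-0.2,0,0,0],
  [0,-1.3,3.3,-0.3,0,0,0],
  [0,-1.2,3.2,-0.2,0,0,1.0],
  [0,0,0,0,0,0,0],
  [0,0,0,0,0,0,0],
  [0,0,0,0,0,0,0],
])

```text
time_s: 7.55
position: [0.6773, 0.0849, 0.1558]
tool_rot: [0.803, 0.596, -0.0, -0.0]
contact_force: [0.4, -0.3, -1.2]
finger_gap: 0.0393
grasp_force: 93.7
```

Run:
```python
from h import *
im,K,T=cam("wrist");cv2.imwrite("pics/w2.png",im);np.savez("w2",im=im,K=K,T=T)
s=manip.read_state();print(s["position"],s["finger_gap"],s["grasp_force"])
hsv=cv2.cvtColor(im,cv2.COLOR_BGR2HSV)
u,v=proj(K,T,[.658,-.012,.016]);print(u,v,hsv[int(v),int(u)],hsv[int(v),int(u)-120])
m=(hsv[...,2]<110)&(hsv[...,1]>60);m[330:]=0
rects(m,K,T,.016)
```

```text
[0.67749957 0.08490511 0.15605091] 0.03892333406896855 93.71424995362759
290.6056898459791 290.9865818938423 [ 15   2 237] [ 15 144 179]
px [ 81. 304.] xy 0.4488 0.0301 size 65.6 28.3 long dir 3.8
px [430. 158.] xy 0.8131 0.0597 size 298.0 6.8 long dir 89.9
```

View pics/w2.png

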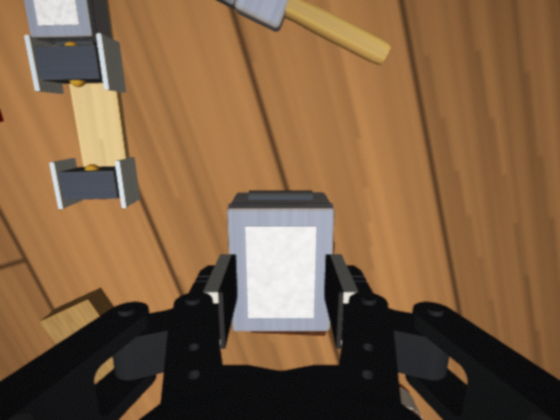

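The image's up is world +y, and the case is held square at (281,272). The plinth is hidden below it, so I'll step to the -y side.

Call:
arm_command([
  [0,-4.8,0.25,0,0,0,0],
  [0,-4.8,0.25,0,0,0,0],
  [0,-4.7,0.25,0,0,0,0],
  [0,-4.7,0.25,0,0,0,0],
  [0,0,0,0,0,0,0],
  [0,0,0,0,0,0,0],
])

```text
time_s: 8.35
position: [0.6325, -0.0998, 0.1564]
tool_rot: [0.803, 0.595, 0.0, -0.0]
contact_force: [0.4, 0.5, -2.3]
finger_gap: 0.0395
grasp_force: 93.7
```

Run:
```python
from h import *
im,K,T=cam("wrist");cv2.imwrite("pics/w3.png",im);np.savez("w3",im=im,K=K,T=T)
s=manip.read_state();print(s["position"],s["finger_gap"],s["grasp_force"])
hsv=cv2.cvtColor(im,cv2.COLOR_BGR2HSV)
u,v=proj(K,T,[.658,-.012,.016]);print(u,v,hsv[int(v),int(u)],hsv[int(v),int(u)-120])
m=(hsv[...,2]<110)&(hsv[...,1]>60);m[330:]=0
rects(m,K,T,.016)
print("label at held top");rects(white(im),K,T,s["position"][2]+.029)
delta(.658,-.012,.05,-17)
```

```text
[ 0.63267065 -0.09932896  0.15630678] 0.03896763199758192 93.7080542743206
279.3586418579767 88.86594644952984 [ 10 162  93] [ 15 143 191]
px [ 94. 164.] xy 0.4798 -0.0246 size 32.6 11.8 long dir 98.4
px [ 60. 111.] xy 0.4722 0.0258 size 33.8 12.1 long dir 98.7
px [280.  82.] xy 0.66 -0.0097 size 104.3 78.7 long dir 70.7
label at held top
px [280. 271.] xy 0.6323 -0.0984 size 44.8 31.3 long dir 73.0
px [ 41. 154.] xy 0.5556 -0.0203 size 27.2 10.1 long dir 8.6
shift cm [ 9.09 -0.11 10.64] turn z deg 0.1 cur yaw -16.9 rot [-2.523e+00 -1.872e+00 -1.000e-03] q6 1.71
```

View pics/w3.png

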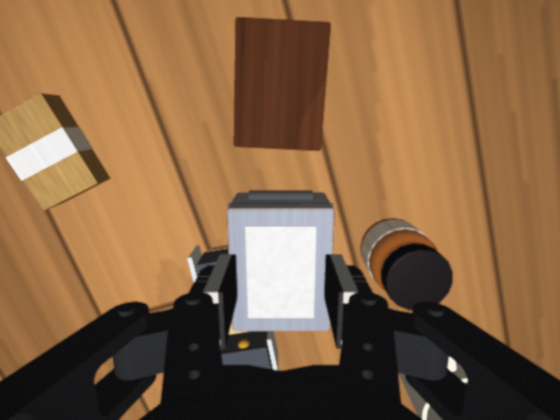

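Plinth found at (.660,-.010), long side at 70.7°. The carton is at left (45,150) and the jar at right (405,265). Placing the first case.

Run:
```python
from h import *
delta(.6602,-.0107,.03,-19.3)
```

```text
shift cm [ 9.27  0.06 12.64] turn z deg 2.4 cur yaw -16.9 rot [-2.523e+00 -1.872e+00 -1.000e-03] q6 1.71
```

Call:
arm_command([
  [0,3.1,0,0,0,0,0],
  [0,3.1,0,0,0,0,0],
  [0,3.1,0.05,0,0,0,0],
  [0,0,0,2.5,0,0,2.4],
  [0,0,0,3,0,0,0],
  [0,0,0,3,0,0,0],
  [0,0,0,2.5,0,0,0],
  [0,0,0,1.2,0,0,0],
  [0,0,0,0,0,0,0],
  [0,0,0,0,0,0,0],
])

```text
time_s: 9.65
position: [0.6611, -0.0113, 0.0353]
tool_rot: [0.816, 0.579, 0.001, 0.001]
contact_force: [0.6, -0.4, -1.3]
finger_gap: 0.0393
grasp_force: 93.7
```

Run:
```python
from h import *
delta(.6602,-.0107,.0215,-19.3)
```

```text
shift cm [ 0.02 -0.11  1.38] turn z deg -0.0 cur yaw -19.3 rot [2.562e+00 1.817e+00 2.000e-03] q6 1.89
```

Call:
arm_command([
  [0,0,-0.05,0.8,0,0,0],
  [0,0,0,0.3,0,0,0],
  [0,0,0,0.1,0,0,0],
  [0,0,0,0,0,0,0],
  [0,0,0,0,0,0,0],
])

```text
time_s: 10.28
position: [0.6598, -0.0115, 0.0222]
tool_rot: [0.816, 0.578, 0.0, 0.0]
contact_force: [-0.1, -0.1, -1.8]
finger_gap: 0.0389
grasp_force: 93.7
```

Run:
```python
from h import *
delta(.6602,-.0107,.0215,-19.3);print(manip.read_state()["contact_force"])
```

```text
shift cm [0.09 0.01 0.07] turn z deg -0.0 cur yaw -19.3 rot [2.563 1.817 0.   ] q6 1.89
[-0.09352936 -0.10118767 -1.76758052]
```

Call:
arm_command([
  [0,0.08,0,0.05,0,0,0],
  [0,0,0,0.05,0,0,0],
  [0,0,0,0,0,0,0],
])

```text
time_s: 10.65
position: [0.66, -0.0109, 0.0217]
tool_rot: [0.816, 0.578, 0.0, 0.0]
contact_force: [-3.6, -1.3, 5.3]
finger_gap: 0.039
grasp_force: 97.4
```

Call:
arm_command([
  [0.7,0,0,0,0,0,0],
  [0.8,0,0,0,0,0,0],
  [1,0,0,0,0,0,0],
  [1,0,0,0,0,0,0],
  [1,0,0,0,0,0,0],
  [1,0,0,-1.5,0,0,0],
  [1,0,0,-3.5,0,0,0],
  [1,0,0,-4,0,0,0],
  [1,0,0,-4,0,0,0],
  [1,-5,0,0,0,0,0],
  [1,0,0,0,0,0,0],
  [1,0,0,0,0,0,0],
])

```text
time_s: 12.15
position: [0.6435, -0.0579, 0.1518]
tool_rot: [0.816, 0.578, 0.0, 0.0]
contact_force: [0.6, 0.4, 0.8]
finger_gap: 0.0853
grasp_force: 0.0
```

```bash
cat > chk.py <<'E'
from h import *
import sys
im,K,T=cam("wrist");cv2.imwrite(f"pics/{sys.argv[1]}.png",im)
print(manip.read_state()["position"])
rects(white(im),K,T,float(sys.argv[2]))
E
python3 chk.py w4 .05
python3 - <<'E'
from h import *
delta(.5652,.282,.16,-15.8)
E
```

```text
[ 0.64345223 -0.05743109  0.15142946]
px [ 51. 214.] xy 0.4637 -0.0029 size 53.2 19.8 long dir 8.6
px [280. 139.] xy 0.66 -0.0099 size 45.4 31.8 long dir 70.6
shift cm [ 29.44 -18.62  -0.85] turn z deg -3.5 cur yaw -19.3 rot [-2.563e+00 -1.817e+00 -1.000e-03] q6 1.82
```

Call:
arm_command([
  [1,4.9,-3.1,0,0,0,0],
  [1,4.9,-3.1,0,0,0,0],
  [1,4.9,-3.1,0,0,0,0],
  [1,4.9,-3.1,0,0,0,0],
  [1,4.9,-3.1,0,0,0,0],
  [1,4.9,-3.1,0,0,0,0],
  [1,0,0,0,0,0,-3.5],
  [1,0,0,0,0,0,0],
  [1,0,0,0,0,0,0],
])

```text
time_s: 13.32
position: [0.565, 0.281, 0.1509]
tool_rot: [0.798, 0.603, -0.0, -0.0]
contact_force: [0.5, -0.5, 0.3]
finger_gap: 0.0852
grasp_force: 0.0
```

```bash
python3 chk.py w5 .044
python3 - <<'E'
from h import *
delta(.5652,.282,.015,-15.8)
E
```

```text
[0.56517931 0.28072231 0.15100662]
px [142. 268.] xy 0.4345 0.2535 size 40.8 23.1 long dir 169.9
px [281. 201.] xy 0.5654 0.2816 size 45.0 31.3 long dir 74.1
px [358.  26.] xy 0.6544 0.3932 size 41.6 27.4 long dir 47.0
shift cm [ 0.13 -0.03 13.6 ] turn z deg -0.1 cur yaw -15.9 rot [-2.507 -1.893  0.   ] q6 2.31
```

Call:
arm_command([
  [1,0.1,0,3,0,0,0],
  [1,0,0,3.5,0,0,0],
  [1,0,0,3.5,0,0,0],
  [1,0,0,2.5,0,0,0],
  [1,0,0,1.1,0,0,0],
  [1,0,0,0,0,0,0],
  [0,0,0,0,0,0,0],
  [0,0,0,0,0,0,0],
  [0,0,0,0,0,0,0],
  [0,0,0,0,0,0,0],
  [0,0,0,0,0,0,0],
  [0,0,0,0,0,0,0],
], force=80)

```text
time_s: 14.88
position: [0.5673, 0.284, 0.0184]
tool_rot: [0.798, 0.603, 0.003, -0.0]
contact_force: [-2.0, 0.7, 14.5]
finger_gap: -0.0002
grasp_force: 6.8
```

Call:
arm_command([
  [0,0,0,-0.3,0,0,0],
  [0,0,0,-0.3,0,0,0],
  [0,0,0,-0.4,0,0,0],
  [0,0,0,-0.6,0,0,0],
  [0,0,0,-1.0,0,0,0],
  [0,0,0,-1.5,0,0,0],
  [0,0,0,-2.0,0,0,0],
  [0,0,0,-2.5,0,0,0],
  [0,0,0,-2.5,0,0,0],
  [0,0,0,-2.4,0,0,0],
  [0,0,0,0,0,0,0],
])

```text
time_s: 16.25
position: [0.5671, 0.2829, 0.1533]
tool_rot: [0.798, 0.603, 0.002, 0.0]
contact_force: [0.3, -0.1, -0.6]
finger_gap: -0.0003
grasp_force: 0.0
```

```bash
cat > held.py <<'E'
from h import *
im,K,T=cam("wrist");s=manip.read_state();print(s["position"],s["finger_gap"],s["grasp_force"])
rects(white(im),K,T,s["position"][2]+.029)
delta(.6602,-.0107,.16,-19.3)
E
python3 held.py
```

```text
[0.56624107 0.28247225 0.15158417] -1.2009958278679925e-05 0.0
px [145. 276.] xy 0.508 0.2987 size 21.0 14.2 long dir 169.9
px [279. 204.] xy 0.5746 0.3142 size 23.6 16.5 long dir 74.1
px [353.  30.] xy 0.6198 0.3709 size 21.1 14.2 long dir 47.6
shift cm [-25.64  17.04  -0.85] turn z deg 3.5 cur yaw -15.8 rot [2.506 1.894 0.004] q6 2.31
```

Call:
arm_command([
  [1,0,0,0,0,0,0],
  [1,0,0,0,0,0,0],
  [1,0,0,0,0,0,0],
  [1,0,0,0,0,0,0],
  [1,0,0,0,0,0,0],
  [1,0,0,0,0,0,0],
])

```text
time_s: 17.05
position: [0.5654, 0.2821, 0.1501]
tool_rot: [0.798, 0.603, 0.0, 0.0]
contact_force: [0.2, 0.0, 0.2]
finger_gap: 0.0852
grasp_force: 0.0
```

```bash
python3 chk.py w6 .044
```

```text
[0.56540461 0.28208093 0.1500959 ]
px [141. 269.] xy 0.4347 0.2543 size 40.7 21.7 long dir 170.2
px [281. 203.] xy 0.5654 0.2817 size 44.1 31.2 long dir 74.1
px [358.  28.] xy 0.6545 0.3933 size 41.5 27.7 long dir 47.7
```

View pics/w6.png

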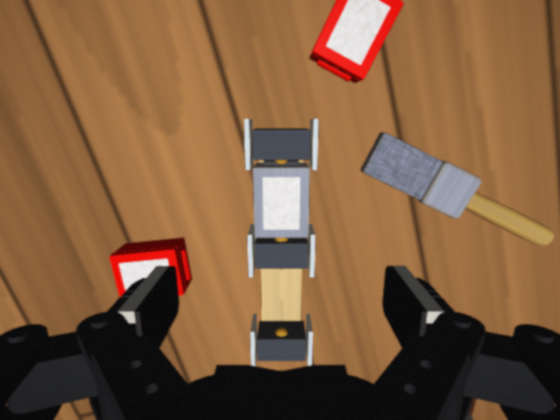

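The grasp missed. The case is still seated at (281,203), and the pads, which stand back when open, only nipped its top edge. I'll grip deeper.

Call:
arm_command([
  [1,0,0,3,0,0,0],
  [1,0,0,3.5,0,0,0],
  [1,0,0,3.5,0,0,0],
  [1,0,0,2.5,0,0,0],
  [1,0,0,1.2,0,0,0],
  [1,0,0,0.6,0,0,0],
  [1,0,0,0,0,0,0],
  [1,0,0,0,0,0,0],
  [1,0,0,0,0,0,0],
])

```text
time_s: 18.23
position: [0.5661, 0.2824, 0.008]
tool_rot: [0.798, 0.603, 0.001, 0.0]
contact_force: [-0.3, -1.1, 1.0]
finger_gap: 0.0855
grasp_force: 0.0
```

Call:
arm_command([
  [0,0,0,0,0,0,0],
  [0,0,0,0,0,0,0],
  [0,0,0,0,0,0,0],
  [0,0,0,0,0,0,0],
  [0,0,0,0,0,0,0],
  [0,0,0,0,0,0,0],
], force=80)

```text
time_s: 18.98
position: [0.5659, 0.2823, 0.0078]
tool_rot: [0.798, 0.603, 0.001, 0.0]
contact_force: [-1.1, -0.3, 6.1]
finger_gap: 0.0437
grasp_force: 82.1
```

Call:
arm_command([
  [0,0,0,-0.3,0,0,0],
  [0,0,0,-0.3,0,0,0],
  [0,0,0,-0.4,0,0,0],
  [0,0,0,-0.6,0,0,0],
  [0,0,0,-1.0,0,0,0],
  [0,0,0,-1.5,0,0,0],
  [0,0,0,-2.5,0,0,0],
  [0,0,0,-3,0,0,0],
  [0,0,0,-3,0,0,0],
  [0,0,0,-2.6,0,0,0],
  [0,0,0,0,0,0,0],
  [0,0,0,0,0,0,0],
])

```text
time_s: 20.48
position: [0.5651, 0.2819, 0.1587]
tool_rot: [0.798, 0.603, -0.0, 0.0]
contact_force: [-0.1, -0.5, -1.4]
finger_gap: 0.0435
grasp_force: 84.6
```

```bash
sed -i 's/+.029)/+.036)/' held.py; python3 held.py
```

```text
[0.56470934 0.28166166 0.15805267] 0.043594614083856585 84.62338328361511
px [150. 271.] xy 0.5131 0.3021 size 19.2 13.0 long dir 170.4
px [280. 282.] xy 0.5644 0.2812 size 44.5 31.0 long dir 74.1
px [355.  29.] xy 0.6165 0.3689 size 19.5 13.0 long dir 48.0
shift cm [-25.52  17.16  -0.19] turn z deg 3.5 cur yaw -15.8 rot [-2.506e+00 -1.894e+00  2.000e-03] q6 2.31
```

Call:
arm_command([
  [0,-4.2,2.85,0,0,0,0],
  [0,-4.2,2.85,0,0,0,0],
  [0,-4.3,2.85,0,0,0,0],
  [0,-4.3,2.85,0,0,0,0],
  [0,-4.2,2.85,0,0,0,0],
  [0,-4.2,2.85,0,0,0,0],
  [0,0,0,0,0,0,3.5],
  [0,0,0,4,0,0,0],
  [0,0,0,3.5,0,0,0],
  [0,0,0,2,0,0,0],
  [0,0,0,0,0,0,0],
  [0,0,0,0,0,0,0],
])

```text
time_s: 22.02
position: [0.6607, -0.009, 0.0643]
tool_rot: [0.816, 0.578, -0.0, -0.0]
contact_force: [-0.2, -0.5, -1.7]
finger_gap: 0.0435
grasp_force: 84.5
```

```bash
sed -i '$d' held.py; echo 'import sys;delta(*map(float,sys.argv[1:]))'>>held.py; python3 held.py .6602 -.0096 .048 -19.3
```

```text
[ 0.66127899 -0.00894799  0.06492531] 0.04330887911408993 84.49121832847595
px [  7. 311.] xy 0.5462 0.0173 size 18.3 9.7 long dir 58.4
px [280. 282.] xy 0.6601 -0.0092 size 44.7 31.1 long dir 70.7
shift cm [-0.1  -0.08  1.69] turn z deg -0.0 cur yaw -19.3 rot [2.562e+00 1.817e+00 1.000e-03] q6 1.89
```

Call:
arm_command([
  [0,-0.06,-0.02,0.8,0,0,0],
  [0,0,0,0.5,0,0,0],
  [0,0,0,0.25,0,0,0],
  [0,0,0,0,0,0,0],
  [0,0,0,0,0,0,0],
])

```text
time_s: 22.7
position: [0.6603, -0.0095, 0.0487]
tool_rot: [0.816, 0.578, 0.0, 0.0]
contact_force: [-0.0, -0.1, -0.8]
finger_gap: 0.0436
grasp_force: 84.6
```

```bash
python3 held.py .6602 -.0096 .048 -19.3; python3 -c "
from h import *;print(manip.read_state()['contact_force'])"
```

```text
[ 0.66037867 -0.00946756  0.04879037] 0.04339070241135016 84.60751533508301
px [280. 282.] xy 0.6596 -0.0097 size 45.2 31.4 long dir 70.7
shift cm [-0.02 -0.01  0.08] turn z deg -0.0 cur yaw -19.3 rot [2.563 1.817 0.   ] q6 1.89
[-0.54413719  1.06338329 -1.04103971]
```

Call:
arm_command([
  [0,0,0,0.05,0,0,0],
  [0,0,0,0.05,0,0,0],
  [0,0,0,0.02,0,0,0],
  [0,0,0,0,0,0,0],
])

```text
time_s: 23.25
position: [0.6604, -0.0095, 0.0479]
tool_rot: [0.816, 0.578, 0.0, 0.0]
contact_force: [-2.2, -0.2, 5.1]
finger_gap: 0.0436
grasp_force: 85.1
```

Call:
arm_command([
  [0.7,0,0,0,0,0,0],
  [0.8,0,0,0,0,0,0],
  [1,0,0,0,0,0,0],
  [1,0,0,0,0,0,0],
  [1,0,0,0,0,0,0],
  [1,0,0,-1.5,0,0,0],
  [1,0,0,-3.5,0,0,0],
  [1,0,0,-4,0,0,0],
  [1,0,0,-4,0,0,0],
  [1,-5,0,0,0,0,0],
  [1,0,0,0,0,0,0],
  [1,0,0,0,0,0,0],
])

```text
time_s: 24.75
position: [0.6438, -0.0566, 0.1781]
tool_rot: [0.816, 0.578, 0.0, 0.0]
contact_force: [-0.2, 0.2, -0.7]
finger_gap: 0.0852
grasp_force: 0.0
```

```bash
python3 chk.py w7 .084
python3 - <<'E'
from h import *
delta(.547,-.291,.18,-7.8)
E
```

```text
[ 0.64380486 -0.05616431  0.17770886]
px [ 69. 208.] xy 0.4856 -0.0017 size 47.4 17.5 long dir 8.6
px [280. 142.] xy 0.6599 -0.0096 size 44.4 31.4 long dir 70.9
shift cm [-25.36  -1.36  -0.24] turn z deg -11.5 cur yaw -19.3 rot [-2.563e+00 -1.817e+00 -1.000e-03] q6 1.82
```

Second case sits at (.6599,-.0096). Now the right dock's case.

Call:
arm_command([
  [1,-5.08,-0.27,0,0,0,0],
  [1,-5.08,-0.27,0,0,0,0],
  [1,-5.08,-0.27,0,0,0,0],
  [1,-5.08,-0.27,0,0,0,0],
  [1,-5.08,-0.27,0,0,0,0],
  [1,0,0,0,0,0,-5.7],
  [1,0,0,0,0,0,-5.8],
  [1,0,0,0,0,0,0],
  [1,0,0,0,0,0,0],
])

```text
time_s: 25.92
position: [0.5472, -0.2912, 0.1773]
tool_rot: [0.754, 0.657, -0.0, -0.0]
contact_force: [-0.1, 0.2, 0.7]
finger_gap: 0.0859
grasp_force: 0.0
```

```bash
python3 chk.py w8 .044
```

```text
[ 0.54716633 -0.29126358  0.17727158]
px [280. 194.] xy 0.5466 -0.2901 size 45.1 30.7 long dir 82.8
px [505. 191.] xy 0.7479 -0.3192 size 85.2 48.4 long dir 42.2
```

View pics/w8.png

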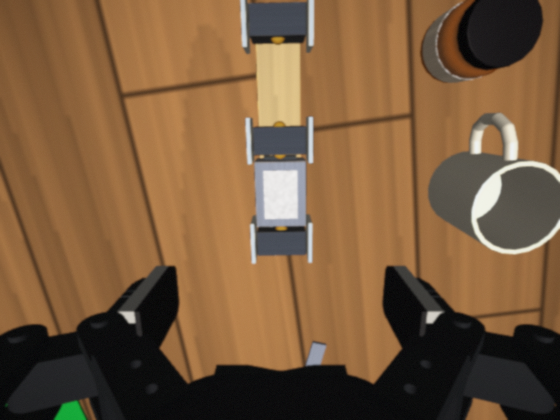

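The case is at px (280,194). The mug on the right (495,200) and the jar are clear of the fingers.

```bash
python3 -c "
from h import *
delta(.5466,-.2901,.0075,-7.2)"
```

```text
shift cm [ 0.11 -0.07 16.98] turn z deg -0.7 cur yaw -7.9 rot [-2.368 -2.064  0.   ] q6 1.22
```

Call:
arm_command([
  [1,0.1,-0.06,4,0,0,0],
  [1,0,0,4,0,0,-0.6],
  [1,0,0,4,0,0,0],
  [1,0,0,2.5,0,0,0],
  [1,0,0,1.5,0,0,0],
  [1,0,0,0.95,0,0,0],
  [1,0,0,0,0,0,0],
  [1,0,0,0,0,0,0],
  [1,0,0,0,0,0,0],
])

```text
time_s: 27.1
position: [0.5471, -0.2912, 0.0089]
tool_rot: [0.75, 0.661, 0.0, 0.001]
contact_force: [0.0, 0.4, 0.6]
finger_gap: 0.0856
grasp_force: 0.0
```

Call:
arm_command([
  [0,0,0,0,0,0,0],
  [0,0,0,0,0,0,0],
  [0,0,0,0,0,0,0],
  [0,0,0,0,0,0,0],
  [0,0,0,0,0,0,0],
  [0,0,0,0,0,0,0],
], force=80)

```text
time_s: 27.85
position: [0.5469, -0.2911, 0.0087]
tool_rot: [0.75, 0.661, 0.0, 0.001]
contact_force: [-0.2, 0.6, 6.2]
finger_gap: 0.0432
grasp_force: 81.9
```

Call:
arm_command([
  [0,0,0,-0.3,0,0,0],
  [0,0,0,-0.3,0,0,0],
  [0,0,0,-0.4,0,0,0],
  [0,0,0,-0.6,0,0,0],
  [0,0,0,-1.0,0,0,0],
  [0,0,0,-1.5,0,0,0],
  [0,0,0,-2.5,0,0,0],
  [0,0,0,-3,0,0,0],
  [0,0,0,-3.4,0,0,0],
  [0,0,0,-3,0,0,0],
  [0,0,0,0,0,0,0],
  [0,0,0,0,0,0,0],
])

```text
time_s: 29.35
position: [0.5462, -0.2906, 0.1679]
tool_rot: [0.75, 0.661, 0.0, 0.0]
contact_force: [0.9, -0.6, 0.2]
finger_gap: 0.0435
grasp_force: 85.1
```

```bash
python3 held.py .6602 -.0096 .17 -19.3
```

```text
[ 0.54577367 -0.2904082   0.16712742] 0.04339985069632239 85.09582042694092
px [280. 278.] xy 0.5459 -0.2895 size 44.3 30.8 long dir 82.7
px [507. 203.] xy 0.6411 -0.2694 size 38.9 22.4 long dir 61.8
shift cm [29.3   7.82 -0.28] turn z deg 12.1 cur yaw -7.2 rot [-2.356e+00 -2.076e+00  1.000e-03] q6 1.21
```

Call:
arm_command([
  [0,4.87,1.3,0,0,0,0],
  [0,4.87,1.3,0,0,0,0],
  [0,4.87,1.3,0,0,0,0],
  [0,4.87,1.3,0,0,0,0],
  [0,4.87,1.3,0,0,0,0],
  [0,4.87,1.3,0,0,0,0],
  [0,0,0,0,0,0,6.0],
  [0,0,0,0,0,0,6.1],
  [0,0,0,3.5,0,0,0],
  [0,0,0,3.0,0,0,0],
  [0,0,0,0,0,0,0],
  [0,0,0,0,0,0,0],
])

```text
time_s: 30.9
position: [0.6606, -0.0107, 0.1032]
tool_rot: [0.816, 0.578, -0.0, -0.0]
contact_force: [-0.7, 0.3, -0.8]
finger_gap: 0.043
grasp_force: 85.0
```

```bash
python3 held.py .6597 -.0107 .0825 -19.3
```

```text
[ 0.66131277 -0.01075516  0.10399963] 0.043319866682505634 84.98649001121521
px [ 25. 291.] xy 0.5555 0.0228 size 31.3 11.5 long dir 8.6
px [280. 278.] xy 0.6606 -0.0091 size 44.2 30.8 long dir 70.6
shift cm [-0.05 -0.16  2.15] turn z deg -0.0 cur yaw -19.3 rot [2.562e+00 1.816e+00 2.000e-03] q6 1.89
```

Call:
arm_command([
  [0,-0.05,-0.05,0.8,0,0,0],
  [0,0,0,0.5,0,0,0],
  [0,0,0,0.3,0,0,0],
  [0,0,0,0,0,0,0],
  [0,0,0,0,0,0,0],
])

```text
time_s: 31.58
position: [0.66, -0.011, 0.087]
tool_rot: [0.816, 0.578, 0.0, 0.0]
contact_force: [0.7, -0.6, -0.3]
finger_gap: 0.0436
grasp_force: 85.0
```

```bash
python3 held.py .6597 -.0107 .0825 -19.3
```

```text
[ 0.66005627 -0.01104977  0.08708295] 0.043430489340260156 84.99545216560364
px [ 17. 297.] xy 0.5497 0.0209 size 25.2 12.4 long dir 8.6
px [280. 278.] xy 0.6599 -0.0098 size 44.5 31.0 long dir 70.6
shift cm [ 0.02 -0.05  0.46] turn z deg -0.0 cur yaw -19.3 rot [2.563 1.817 0.   ] q6 1.89
```

Aligned; lowering.

Call:
arm_command([
  [0,0,0,0.3,0,0,0],
  [0,0,0,0.08,0,0,0],
  [0,0,0,0.05,0,0,0],
  [0,0,0,0,0,0,0],
  [0,0,0,0,0,0,0],
])

```text
time_s: 32.25
position: [0.6598, -0.011, 0.0828]
tool_rot: [0.816, 0.578, -0.0, -0.0]
contact_force: [-1.5, -0.0, 2.2]
finger_gap: 0.0431
grasp_force: 85.4
```

Call:
arm_command([
  [0.7,0,0,0,0,0,0],
  [0.8,0,0,0,0,0,0],
  [1,0,0,0,0,0,0],
  [1,0,0,0,0,0,0],
  [1,0,0,0,0,0,0],
  [1,0,0,-1.5,0,0,0],
  [1,0,0,-3.5,0,0,0],
  [1,0,0,-4,0,0,0],
  [1,0,0,-3,0,0,0],
  [1,-5,0,0,0,0,0],
  [1,0,0,0,0,0,0],
  [1,0,0,0,0,0,0],
])

```text
time_s: 33.75
position: [0.6436, -0.0582, 0.2033]
tool_rot: [0.816, 0.578, 0.0, 0.0]
contact_force: [-0.3, 0.2, -0.7]
finger_gap: 0.0854
grasp_force: 0.0
```

```bash
python3 chk.py w9 .118
python3 - <<'E'
from h import *
im=cv2.imread("pics/w9.png");
delta(.455,-.01,.20,8.6)
E
```

```text
[ 0.64359696 -0.05774008  0.20300752]
px [ 83. 200.] xy 0.5043 -0.0012 size 42.5 15.7 long dir 8.6
px [280. 141.] xy 0.6598 -0.0102 size 44.9 31.5 long dir 70.6
shift cm [ -1.73 -19.38   0.29] turn z deg -27.9 cur yaw -19.3 rot [-2.563e+00 -1.817e+00 -1.000e-03] q6 1.82
```

View pics/w9.png

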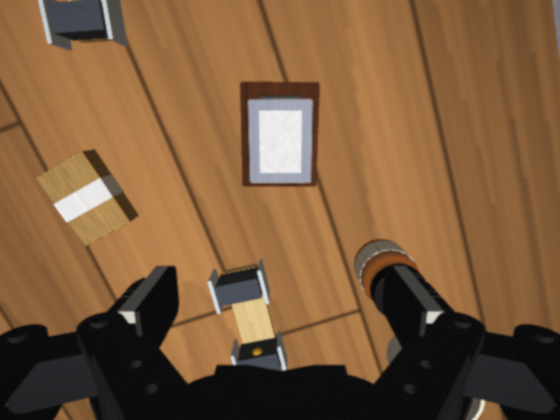

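The column at (280,141) is straight and square, and the carton is at (85,198). Going to the carton.

Call:
arm_command([
  [1,-0.43,-4.84,0,0,0,0],
  [1,-0.43,-4.84,0,0,0,0],
  [1,-0.43,-4.84,0,0,0,0],
  [1,-0.43,-4.84,0,0,0,0],
  [1,0,0,0,0,0,-9.3],
  [1,0,0,0,0,0,-9.3],
  [1,0,0,0,0,0,-9.3],
  [1,0,0,0,0,0,0],
  [1,0,0,0,0,0,0],
])

```text
time_s: 34.92
position: [0.4551, -0.0099, 0.2026]
tool_rot: [0.653, 0.757, -0.0, -0.0]
contact_force: [-0.1, -0.8, -0.1]
finger_gap: 0.0855
grasp_force: 0.0
```

```bash
cat > cart.py <<'E'
from h import *
import sys
im,K,T=cam("wrist");cv2.imwrite(f"pics/{sys.argv[1]}.png",im)
hsv=cv2.cvtColor(im,cv2.COLOR_BGR2HSV);z=float(sys.argv[2])
print(manip.read_state()["position"]);r=rects(white(im),K,T,z)
u,v=[int(a) for a in proj(K,T,[.448,.02,.026])];print(u,v,hsv[v,u],hsv[v,u-100])
E
python3 cart.py c1 .026
```

```text
[ 0.45505827 -0.01004409  0.20256352]
px [537. 247.] xy 0.7388 -0.0349 size 61.6 42.0 long dir 70.6
px [272. 179.] xy 0.4459 -0.0033 size 57.9 20.5 long dir 8.4
277 156 [ 18 132 186] [ 14 148 143]
```

View pics/c1.png

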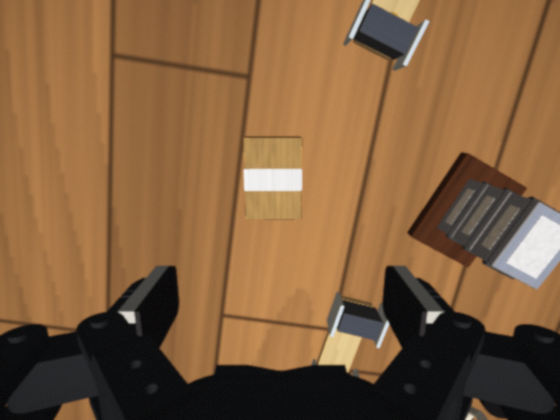

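The carton lies at px (272,178), band centre (.446,-.003), and it is lined up with the tool.

```bash
python3 -c "
from h import *
delta(.4459,-.0033,.003,8.4)"
```

```text
shift cm [ 0.8  -0.8  19.96] turn z deg 0.1 cur yaw 8.5 rot [-2.051 -2.379  0.   ] q6 1.4
```

Call:
arm_command([
  [1,0.8,-0.8,3,0,0,0],
  [1,0,0,4,0,0,0],
  [1,0,0,4,0,0,0],
  [1,0,0,4,0,0,0],
  [1,0,0,2.5,0,0,0],
  [1,0,0,1.5,0,0,0],
  [1,0,0,0.8,0,0,0],
  [1,0,0,0,0,0,0],
  [1,0,0,0,0,0,0],
  [1,0,0,0,0,0,0],
])

```text
time_s: 36.22
position: [0.4467, -0.0036, 0.0054]
tool_rot: [0.652, 0.758, 0.0, 0.001]
contact_force: [0.5, -0.1, 0.7]
finger_gap: 0.0854
grasp_force: 0.0
```

```bash
python3 -c "
from h import *
delta(.4459,-.0033,.003,8.4)"; python3 cart.py c2 .026
```

```text
shift cm [ 0.05 -0.07  0.23] turn z deg 0.2 cur yaw 8.6 rot [2.049e+00 2.380e+00 2.000e-03] q6 1.41
[ 0.44654977 -0.00362218  0.005241  ]
px [279. 268.] xy 0.4459 -0.0037 size 58.3 21.3 long dir 8.5
291 220 [ 18 133 171] [ 14 150 138]
```

Call:
arm_command([
  [1,0,-0.05,0.2,0,0,0],
  [0.5,0,0,0,0,0,0],
  [0,0,0,0,0,0,0],
  [0,0,0,0,0,0,0],
  [0,0,0,0,0,0,0],
  [0,0,0,0,0,0,0],
  [0,0,0,0,0,0,0],
], force=50)

```text
time_s: 37.15
position: [0.4454, -0.0037, 0.0026]
tool_rot: [0.652, 0.758, 0.0, 0.0]
contact_force: [0.7, -0.1, 0.2]
finger_gap: 0.0003
grasp_force: 0.0
```

Call:
arm_command([
  [0,0,0,-0.5,0,0,0],
  [0,0,0,-1,0,0,0],
  [0,0,0,-2,0,0,0],
  [0,0,0,-3,0,0,0],
  [0,0,0,-4,0,0,0],
  [0,0,0,-4,0,0,0],
  [0,0,0,-4,0,0,0],
  [0,0,0,-2,0,0,0],
  [0,0,0,0,0,0,0],
  [0,0,0,0,0,0,0],
])

```text
time_s: 38.4
position: [0.4449, -0.0037, 0.207]
tool_rot: [0.652, 0.758, -0.0, -0.0]
contact_force: [0.0, -0.2, -0.2]
finger_gap: -0.0002
grasp_force: 0.0
```

```bash
sed -i 's/+.036)/+.023)/' held.py; python3 held.py .6599 -.0100 .21 -19.3
```

```text
[ 0.44461085 -0.00367866  0.20661723] -1.6416706083770208e-05 0.0
px [541. 255.] xy 0.5624 0.0215 size 26.3 18.3 long dir 70.2
px [281. 186.] xy 0.4393 0.0354 size 23.9 8.8 long dir 8.5
shift cm [-3.83 21.19 -0.37] turn z deg 27.9 cur yaw 8.6 rot [-2.048e+00 -2.380e+00  2.000e-03] q6 1.41
```

Run:
```python
from h import *
im,K,T=cam("wrist");cv2.imwrite("pics/c3.png",im)
s=manip.read_state();M=R.from_quat(s["tool_rot"]).as_matrix()
for d in (0,10,18.7,30,40):
  print(d,[proj(K,T,s["position"]+M@np.array([0,y,-d/1000])).round() for y in(0,.023)])
rects(white(im),K,T,.026)
```

```text
0 [array([281., 252.]), array([324., 252.])]
10 [array([281., 259.]), array([327., 259.])]
18.7 [array([281., 267.]), array([329., 266.])]
30 [array([281., 277.]), array([333., 277.])]
40 [array([281., 288.]), array([336., 288.])]
px [541. 255.] xy 0.7412 -0.0368 size 63.1 44.5 long dir 70.6
px [282. 186.] xy 0.4459 -0.0036 size 58.2 21.0 long dir 8.5
```

View pics/c3.png

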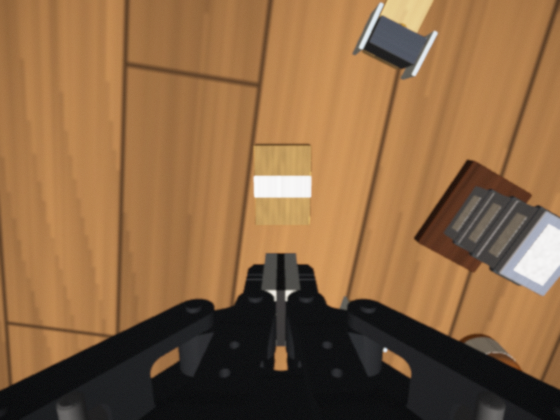

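The fingers passed over the carton, which is still at (282,186), px. Shut, the tip lies exactly at the TCP, so partly open it stands well back. I'll preshape narrower and go lower, feeling for the bench.

```bash
python3 -c "
from h import *
delta(.4459,-.0036,.003,8.5)"
```

```text
shift cm [-2.000e-02  1.800e-01  2.035e+01] turn z deg 0.1 cur yaw 8.6 rot [-2.048e+00 -2.380e+00  2.000e-03] q6 1.41
```

Call:
arm_command([
  [0.78,0,0,0,0,0,0],
  [0.78,0,0,0,0,0,0],
  [0.78,0,0.13,4,0,0,0],
  [0.78,0,0,4,0,0,0],
  [0.78,0,0,4,0,0,0],
  [0.78,0,0,4,0,0,0],
  [0.78,0,0,0,0,0,0],
  [0.78,0,0,0,0,0,0],
  [0.78,0,0,0,0,0,0],
])

```text
time_s: 39.62
position: [0.4484, -0.0035, 0.0493]
tool_rot: [0.652, 0.758, 0.001, 0.001]
contact_force: [0.9, 0.3, 0.4]
finger_gap: 0.0664
grasp_force: 0.0
```

```bash
python3 -c "
from h import *
delta(.4459,-.0036,.003,8.5)"; python3 cart.py c4 .026
```

```text
shift cm [ 0.03 -0.26  4.63] turn z deg 0.1 cur yaw 8.6 rot [2.048 2.379 0.003] q6 1.41
[ 0.44829543 -0.00353311  0.04922623]
px [276. 236.] xy 0.4459 -0.0041 size 58.2 21.3 long dir 8.5
286 198 [ 18 132 181] [ 14 148 162]
```

View pics/c4.png

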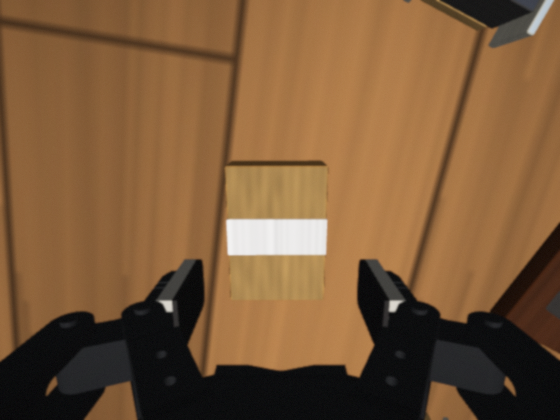

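Call:
arm_command([
  [0.78,0,-0.2,2,0,0,0],
  [0.78,0,0,2,0,0,0],
  [0.78,0,0,0.6,0,0,0],
  [0.78,0,0,0,0,0,0],
  [0.78,0,0,0,0,0,0],
  [0.78,0,0,0,0,0,0],
])

```text
time_s: 40.42
position: [0.4454, -0.0038, 0.0023]
tool_rot: [0.652, 0.758, 0.0, 0.0]
contact_force: [-0.4, -0.1, -0.8]
finger_gap: 0.0664
grasp_force: 0.0
```

```bash
python3 -c "
from h import *
delta(.4459,-.0036,-.004,8.5)"; python3 cart.py c5 .026
```

```text
shift cm [0.01 0.05 0.63] turn z deg 0.1 cur yaw 8.6 rot [2.049e+00 2.380e+00 1.000e-03] q6 1.41
[ 0.44528448 -0.00382481  0.00216301]
px [282. 271.] xy 0.4459 -0.004 size 58.2 21.5 long dir 8.5
294 222 [ 18 133 176] [ 14 144 143]
```

Call:
arm_command([
  [0.78,0,0.05,0.2,0,0,0],
  [0.78,0,0,0.2,0,0,0],
  [0.78,0,0,0.2,0,0,0],
  [0.78,0,0,0,0,0,0],
], force=40)

```text
time_s: 40.98
position: [0.4449, -0.0037, -0.0047]
tool_rot: [0.652, 0.758, -0.0, -0.0]
contact_force: [0.0, -0.5, -0.8]
finger_gap: 0.0665
grasp_force: 0.0
```

Call:
arm_command([
  [0.6,0,0,0,0,0,0],
  [0.6,0,0,0,0,0,0],
  [0.6,0,0,0,0,0,0],
  [0.6,0,0,0,0,0,0],
], force=40)

```text
time_s: 41.48
position: [0.4471, -0.0036, -0.003]
tool_rot: [0.652, 0.758, 0.001, 0.001]
contact_force: [-0.1, 0.5, 12.0]
finger_gap: 0.0515
grasp_force: 5.7
```

Call:
arm_command([
  [0.78,0,0,0,0,0,0],
  [0.78,0,0,0,0,0,0],
  [0.78,0,0,0.15,0,0,0],
  [0.78,0,0,0,0,0,0],
  [0.78,0,0,0,0,0,0],
])

```text
time_s: 42.1
position: [0.4451, -0.0038, -0.006]
tool_rot: [0.652, 0.758, -0.0, -0.0]
contact_force: [-0.1, -0.3, 0.6]
finger_gap: 0.0667
grasp_force: 0.0
```

Call:
arm_command([
  [0.78,0,0,0.15,0,0,0],
  [0.78,0,0,0,0,0,0],
  [0.78,0,0,0,0,0,0],
])

```text
time_s: 42.48
position: [0.4452, -0.0038, -0.0074]
tool_rot: [0.652, 0.758, -0.0, -0.0]
contact_force: [0.7, 0.0, -0.2]
finger_gap: 0.0666
grasp_force: 0.0
```

```bash
python3 cart.py c6 .026;python3 -c "
from h import *
delta(.4459,-.0036,-.004,8.5)"
```

```text
[ 0.44522863 -0.00372633 -0.00739954]
px [282. 281.] xy 0.4457 -0.0039 size 58.3 21.8 long dir 8.5
296 230 [ 18 134 175] [ 14 146 145]
shift cm [ 0.    0.07 -0.34] turn z deg 0.1 cur yaw 8.6 rot [2.049 2.381 0.   ] q6 1.41
```

View pics/c6.png

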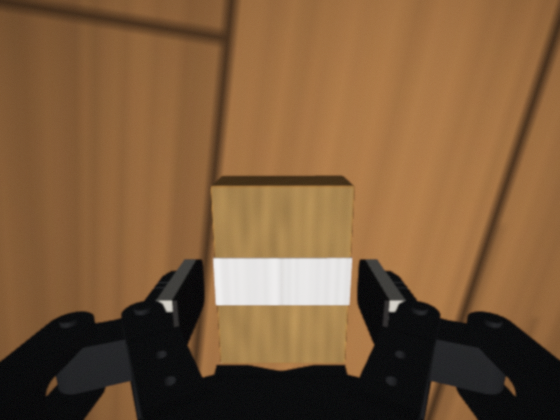

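No bench contact yet at z = -7 mm. The carton stays centred between the fingers (213 to 352 px), so I'll keep feeling downward.

Call:
arm_command([
  [0.76,0,0.07,0.15,0,0,0],
  [0.76,0,0,0,0,0,0],
  [0.76,0,0,0,0,0,0],
])

```text
time_s: 42.9
position: [0.4458, -0.0036, -0.0089]
tool_rot: [0.652, 0.758, -0.0, -0.0]
contact_force: [0.3, 0.2, -0.4]
finger_gap: 0.0652
grasp_force: 0.0
```

Call:
arm_command([
  [0.7,0,0,0,0,0,0],
  [0.66,0,0,0,0,0,0],
  [0.66,0,0,0,0,0,0],
  [0.66,0,0,0,0,0,0],
])

```text
time_s: 43.4
position: [0.4459, -0.0036, -0.0086]
tool_rot: [0.652, 0.758, 0.0, 0.0]
contact_force: [-2.2, 0.1, 5.1]
finger_gap: 0.0569
grasp_force: 28.6
```

Call:
arm_command([
  [0.6,0,0,0,0,0,0],
  [0.6,0,0,0,0,0,0],
  [0.6,0,0,0,0,0,0],
], force=40)

```text
time_s: 43.78
position: [0.446, -0.0036, -0.0085]
tool_rot: [0.652, 0.758, 0.0, 0.0]
contact_force: [-2.1, -0.4, 7.0]
finger_gap: 0.0568
grasp_force: 40.9
```

Call:
arm_command([
  [0.5,0,0,-0.3,0,0,0],
  [0.5,0,0,-0.6,0,0,0],
  [0.5,0,0,-1.5,0,0,0],
  [0.5,0,0,-3,0,0,0],
  [0.5,0,0,-4,0,0,0],
  [0.5,0,0,-4,0,0,0],
  [0.5,0,0,-4,0,0,0],
  [0.5,0,0,-3,0,0,0],
  [0.5,0,0,0,0,0,0],
  [0.5,0,0,0,0,0,0],
], force=50)

```text
time_s: 45.02
position: [0.4453, -0.0036, 0.1943]
tool_rot: [0.652, 0.758, -0.0, -0.0]
contact_force: [-0.5, -0.5, -0.8]
finger_gap: 0.0558
grasp_force: 53.3
```

```bash
sed -i 's/+.023)/+.0345)/' held.py; python3 held.py .6599 -.0100 .20 -19.3
```

```text
[ 0.44496736 -0.00363022  0.19387292] 0.05564238218274716 53.28419029712677
px [280. 282.] xy 0.4451 -0.004 size 55.9 21.7 long dir 8.5
px [548. 263.] xy 0.5585 0.0226 size 23.9 16.7 long dir 71.2
shift cm [-3.83 21.16 -0.66] turn z deg 27.9 cur yaw 8.6 rot [-2.048e+00 -2.380e+00  2.000e-03] q6 1.41
```

Call:
arm_command([
  [0.5,-0.77,4.23,0,0,0,0],
  [0.5,-0.77,4.23,0,0,0,0],
  [0.5,-0.77,4.23,0,0,0,0],
  [0.5,-0.76,4.23,0,0,0,0],
  [0.5,-0.76,4.23,0,0,0,0],
  [0.5,0,0,0,0,0,9.3],
  [0.5,0,0,0,0,0,9.3],
  [0.5,0,0,0,0,0,9.3],
  [0.5,0,0,3.5,0,0,0],
  [0.5,0,0,2.5,0,0,0],
  [0.5,0,0,0,0,0,0],
  [0.5,0,0,0,0,0,0],
])

```text
time_s: 46.58
position: [0.6607, -0.01, 0.1351]
tool_rot: [0.816, 0.578, -0.0, -0.0]
contact_force: [-0.8, -0.0, -0.8]
finger_gap: 0.0561
grasp_force: 53.4
```

```bash
python3 held.py .6599 -.0100 .1100 -19.3
```

```text
[ 0.66129516 -0.01000502  0.13584989] 0.05567914700827299 53.44091355800629
px [280. 282.] xy 0.6602 -0.0098 size 55.3 21.5 long dir 160.6
shift cm [-0.05 -0.13  2.58] turn z deg -0.0 cur yaw -19.3 rot [2.562e+00 1.817e+00 1.000e-03] q6 1.89
```

Call:
arm_command([
  [0.5,0,-0.03,1.2,0,0,0],
  [0.5,0,0,0.6,0,0,0],
  [0.5,0,0,0.3,0,0,0],
  [0.5,0,0,0,0,0,0],
  [0.5,0,0,0,0,0,0],
])

```text
time_s: 47.25
position: [0.6607, -0.0099, 0.1143]
tool_rot: [0.816, 0.578, 0.0, 0.0]
contact_force: [0.4, -0.6, -1.3]
finger_gap: 0.056
grasp_force: 53.5
```

```bash
python3 held.py .6599 -.0100 .1095 -19.3
```

```text
[ 0.6607157  -0.00988832  0.11442106] 0.05590092095599221 53.45346450805664
px [280. 282.] xy 0.66 -0.01 size 55.6 21.6 long dir 160.6
shift cm [-0.04 -0.07  0.49] turn z deg -0.0 cur yaw -19.3 rot [2.563e+00 1.817e+00 1.000e-03] q6 1.89
```

Call:
arm_command([
  [0.5,0,-0.03,0.3,0,0,0],
  [0.5,0,0,0.1,0,0,0],
  [0.5,0,0,0.05,0,0,0],
  [0.5,0,0,0,0,0,0],
  [0.5,0,0,0,0,0,0],
])

```text
time_s: 47.92
position: [0.6601, -0.0098, 0.1098]
tool_rot: [0.816, 0.578, 0.0, 0.0]
contact_force: [-1.0, -0.9, 2.9]
finger_gap: 0.0563
grasp_force: 53.8
```

Contact. I'll release and back off well clear.

Call:
arm_command([
  [0.75,0,0,0,0,0,0],
  [0.8,0,0,0,0,0,0],
  [1,0,0,0,0,0,0],
  [1,0,0,0,0,0,0],
  [1,0,0,0,0,0,0],
  [1,0,0,-1.5,0,0,0],
  [1,0,0,-3.5,0,0,0],
  [1,0,0,-3.5,0,0,0],
  [1,-5,0,0,0,0,0],
  [1,-2,0,0,0,0,0],
  [1,0,0,0,0,0,0],
  [1,0,0,0,0,0,0],
])

```text
time_s: 49.42
position: [0.6371, -0.0752, 0.1946]
tool_rot: [0.816, 0.578, 0.0, -0.0]
contact_force: [-0.8, 0.5, -0.6]
finger_gap: 0.0852
grasp_force: 0.0
```

```bash
python3 chk.py w10 .144
python3 - <<'E'
from h import *
im,K,T=cam("scene");w=cv2.imread("pics/w10.png")
a=cv2.resize(im[140:320,170:400],(400,313));b=cv2.resize(w,(400,300))
cv2.imwrite("pics/fin.png",np.hstack([a[:300],b]))
E
```

```text
[ 0.63716909 -0.07499033  0.19447252]
px [280. 115.] xy 0.6597 -0.0098 size 58.2 21.3 long dir 160.6
```

View pics/fin.png

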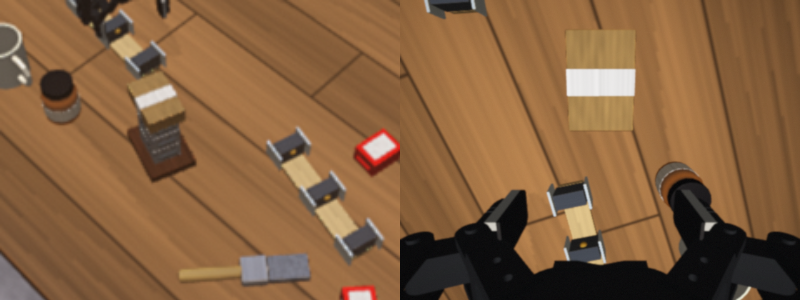

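The carton sits square on the three-case column at left (157,100) and right (600,80). Both docks are empty, and the brush and jar haven't been touched.

```bash
python3 -c "
from rig import manip
print(manip.sign_off())"
```

```text
the job is handed in; nothing more can be done
None
```

The job is handed in: all three steel cases are stacked square in the middle of the plinth with the carton squarely on top, and the brush, jar, mug and red cases were not touched (the hand-in returned no verdict).

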